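# Stack the wash baskets and clamp them in the rack

### The arm

A 6-joint arm with a two-finger parallel gripper is mounted at the origin on a cart in front of the work surface, level with it; the furniture and walls round the work are solid. World frame = base frame: x ahead of the robot, y to its left, z up, the work surface at z = 0. Lengths are in m, angles in rad, forces in N, time in s.
With the tool pointing down it reaches from about 0.3 to 0.875 m from the base axis. Payload 6.4 kg.
Tool frame: the origin (TCP) lies at the very end of the fingers, on their centre line; the grasp point (between the pads) lies 19 mm behind it; z points along the fingers, y is the line along which they close (so a half turn about z gives the same grasp; the last joint's range is limited). The gripper opens to 85 mm and grips with 20 to 120 N. Pads are 22 mm wide; open, the fingers measure 114 mm over their backs; the gripper's body (76 mm by 85 mm) begins 54 mm behind the grasp point. The pads swing forward as they close: fully open they stand 13 mm farther back than shut.
Start: joints at [-1.493, 0.181, 1.607, -0, 1.354, -0.206], TCP at [0.161, -0.552, 0.231] pointing down, gripper open.
Joint ranges: [-2.99, 2.99], [-0.89, 2.07], [0.3, 2.58], [-1.14, 4.28], [0, 2.63], [-3.12, 3.12]. Speed limits (rad/s): [2.57, 2.57, 3.01, 3.14, 3.14, 3.14].

### API

Orientations are given as a unit quaternion [w, x, y, z].
In Python, from bench import telemetry, camera, ctrl, spotter gives the robot as it stands.
- The arm moves only by the tool send_rows, never from a script. Its argument "series" is a list of rows, each a list of 3 entries, a list of its own where there are three numbers: the turn, a rotation vector about the world's x, y, z in degrees, then the shift along the world's x, y, z in mm, then the closure, from -1 (fully open) to 1 (shut), so that 0 is half open. In form: [[[rx, ry, rz], [dx, dy, dz], gripper], ...]. A call has 1 to 10 rows; each row is the pose to reach, as a shift and turn from the pose commanded when the call began; what a row does not reach only later rows make up. A row lasts 1/8 s, in which the tool goes at most 62.5 mm and 10.7 degrees, less where a joint would pass 70% of its speed; a pose out of reach is approached as far as the arm can. A call with a gripper value outside its range is refused whole. The fingers move at their own pace and stop on an object; the grip force is fixed at half the most. Time passes only in rows, so rows that repeat a pose let the fingers close. It gives the time, the measured TCP pose, the force, the opening and the grip force at its end, in the units of the state.
- telemetry.get_obs(): the state, without advancing time (a new reading comes with each control period).
- camera(name): name is "scene" or "side" or "wrist"; returns a dict with "pixels" (400x640x3 uint8, red, green, blue), "camera_matrix" (3x3 intrinsics, pixels), "xyz" and "orientation" of the camera in the world. Camera axes: x right, y up, looking along -z (the intrinsics and any distortion apply to the point x, -y, -z); pixel columns grow to the right and rows downward; lengths in m; the calibration is good to about 2 mm. A picture is of the moment at which its call begins. There is no depth.
- ctrl.hand_in(): hands the job in; it is judged then, once.
Trained networks look in the newest picture that a camera, given by its name, has taken for a name from the list of things; names that differ only in an ending like _2 or _b are one class to them, and where a whole thing is asked for, a point or a joint stands for the part that bears it (a point fixed in the world has none). Each returns a list of dicts, best first, with "conf" (0 to 1); they miss things now and then, are a little off and sometimes report something else, mostly with a low value. They report only what shows in the picture. A call takes as long as a camera call.
- spotter.boxes_of(thing, camera): "xyz" ([x, y, z] in m, in world coordinates, good to about 4 mm: the middle of the surface that is visible of it).
- spotter.landmark_of(thing, camera): "xyz" ([x, y, z] in m, in world coordinates, good to about 4 mm: a listed point, or the origin of a listed thing).
The state is a dict: "time_s": time; "q": joint angles; "dq": joint speeds; "joint_efforts": joint torques, N m; "eef_pos": TCP position; "eef_rot": TCP orientation; "wrist_force": force on the tool from outside, world axes, zero at the start; "torque": the same for the moment, N m; "opening": opening from 0.0 (shut) to 1.0 (fully open); "grasp_force": force on a finger pad.
Only numpy, scipy, OpenCV 4.12 (cv2) and the standard library are available. Lean on these libraries where they do the work, as an engineer would, in place of code of your own. Each camera call takes 0.05 s, during which the arm holds its last target. There are 200 camera calls.

### The job

Load the parts-wash rack: nest the deep perforated basket into the one already standing in the rack, then nest the shallow basket into the deep one, each down on its shoulder. Then swing the hold-down arm all the way down to its stop, so that its plate drives the stack down on the sprung seat, and let go. Keep the baskets upright, set them down gently rather than drop them, and leave the bystanders where they are: screw tray, pliers, flux tin and tweezers.

Things in the scene. Friction and masses are not known exactly. Their poses are not given: they have to be found in the camera images.
- wash_rack: Steel rack fixed on the desk: base plate 170 x 100 mm and 8 mm high, a round sprung seat in front and an upright hinge bracket (36 mm wide, 169 mm high) behind it. Origin on the desk under the seat's centre; its x axis points from the seat to the bracket (plate from x -63 to +107 mm, bracket from x +71 to +96 mm), y is parallel to the hinge, z up.
- seat_center (a point): Centre of the seat's top, on which the bottom basket stands, 16 mm above the desk until pressed. z up.
- seat (a joint): Travel of the sprung seat in m: 0 up, grows as it is pressed down. Its spring takes 4.5 N to start and 450 N/m more, so it carries the stack without moving. With the stack complete and the arm at its stop it reads about 0.004.
- holddown (a joint): Angle of the hold-down arm in rad: 0 closed, level, at its stop; grows as it swings up and back (1.57 upright; starts near 2.1). Stiff friction hinge: it stays where it is left, about 0.35 N m to move, so about 3 N across the arm at its handle, and 5 N in the last few degrees against the seat.
- holddown_grip (a point): Centre of the black handle (46 mm long along the arm, 16 mm wide along rack y with flat sides, 20 mm thick) at the end of the hold-down arm (12 x 8 mm bar), 144 mm from the hinge axis. Closed, it lies at rack x = -64 mm, 150 mm above the desk. A swivelling plate 68 mm across hangs from the arm 80 mm from the hinge; closed, its underside is 134 mm up.
- holddown_hinge (a point): Point on the hinge axis of the arm: 80 mm behind the seat's axis, 150 mm above the desk. The axis runs along the rack's y. With the arm at angle a, the handle's centre lies at rack x = 80 - 144 cos a and height 150 + 144 sin a (mm).
- bottom_basket: Round perforated steel basket, loose, standing on the seat; 50 mm high, rim 66 mm above the desk. All three baskets: body 62 mm across, 57 mm inside at the mouth; below it a 20 mm high foot, 54.4 mm across under the flat shoulder, 49 mm at the floor. Nested, the foot stands in the mouth below (1.3 mm play all round), shoulder on rim. Origin: centre of the underside, z up.
- deep_basket: The tall one of the two loose baskets that stand upright on the desk: 64 mm high (foot 20, body 44), body 62 mm across, about 0.09 kg, small hardware fixed in it. Origin: centre of the underside, z up. Nested in the bottom basket its origin lies 30 mm above that one's origin.
- shallow_basket: The short one of the two loose baskets on the desk: 48 mm high (foot 20, body 28), 62 mm across, 0.08 kg. Origin: centre of the underside, z up. Nested in the deep basket its origin lies 44 mm above that one's origin.
- screw_tray: Bystander: open cream tray with screws, 98 x 66 x 20 mm, lying on the desk behind the rack. Origin: centre of the underside.
- long_nose: Bystander: pliers with red handles, 161 x 53 x 13 mm, lying on the desk behind the rack. Origin: centre of the underside.
- flux_tin: Bystander: low round tin, 48 mm across and 22 mm high, standing on the desk behind the rack. Origin: centre of the underside.
- tweezers: Bystander: steel tweezers, 118 x 16 x 5 mm, lying on the desk in front of the rack, near the robot. Origin: centre of the underside.

How it is judged:
On the way, in this order (a step that is already met when the one before it is completed fails the run):
1. the deep basket is nested in the bottom basket, shoulder on rim and let go (z of deep_basket in the frame of bottom_basket between 0.027 and 0.033 m and horizontal distance between deep_basket and bottom_basket below 0.004 m and angle between the z axis of deep_basket and the z axis of bottom_basket, either way round below 0.07 rad and contact force between deep_basket and the fingers below 0.1 N), for 0.2 s.
2. the shallow basket is nested in the deep basket, shoulder on rim and let go (z of shallow_basket in the frame of deep_basket between 0.041 and 0.047 m and horizontal distance between shallow_basket and deep_basket below 0.004 m and angle between the z axis of shallow_basket and the z axis of deep_basket, either way round below 0.07 rad and contact force between shallow_basket and the fingers below 0.1 N), for 0.2 s.
3. the hold-down arm is at its stop and the seat is pressed down (value of joint holddown below 0.04 rad and value of joint seat above 0.002 m), for 0.2 s.
At the end, for the whole second after the job is handed in: Baskets upright (0.06 rad), at rest, bottom one within 6 mm of the seat centre, deep nested in it, shallow in deep (each 4 mm concentric, 3 mm of full depth); hold-down arm within 0.04 rad of its stop, seat pressed over 2 mm (all of step 3 and horizontal distance between bottom_basket and seat_center below 0.006 m and z of bottom_basket in the frame of seat_center below 0.003 m and z of deep_basket in the frame of bottom_basket between 0.027 and 0.033 m and horizontal distance between deep_basket and bottom_basket below 0.004 m and z of shallow_basket in the frame of deep_basket between 0.041 and 0.047 m and horizontal distance between shallow_basket and deep_basket below 0.004 m and angle between each of bottom_basket, deep_basket, shallow_basket's own z axis and vertical below 0.06 rad and linear speed of shallow_basket below 0.02 m/s); the robot touches nothing.
It fails at once if a basket is tipped by more than 35 degrees (angle between any of bottom_basket, deep_basket, shallow_basket's own z axis and vertical above 0.61 rad).
It fails at once if a basket is let fall (over about 12 mm: faster than 0.5 m/s while not held) ((linear speed of deep_basket above 0.5 m/s and contact force between deep_basket and the fingers below 0.1 N) or (linear speed of shallow_basket above 0.5 m/s and contact force between shallow_basket and the fingers below 0.1 N)).
It fails at once if a basket is rammed on the one below (over 45 N) (contact force between deep_basket and bottom_basket above 45 N or contact force between shallow_basket and deep_basket above 45 N).
It fails at once if a bystander (screw tray, pliers, flux tin, tweezers) is moved by more than 25 mm (distance of any of screw_tray, long_nose, flux_tin, tweezers from where it was at the start of the episode above 0.025 m).
It also fails if it takes over 70 s, if anything falls off the work surface, if the arm or the gripper's body presses on something with over 40 N, if the wrist force passes 120 N, or if a joint passes its speed limit or range.

## Working session

There is one attempt and no reset: what is moved stays moved. The work goes in short steps, Python scripts to look and compute and a tool call to move; the robot and the scene stay as the last step left them, time stands still between calls to the robot, and variables do not carry over. Pictures are saved under pics/ and viewed, at most 10 in all, crops included, and the job is handed in when it is done.

Besides the shell and the picture viewer there is one more tool, called after "Call:" as a command line: name --argument value ..., lists and objects as JSON in quotes. send_rows: Moves the arm, as the interface text tells. Its arguments: {"type":"object","properties":{"series":{"type":"array","items":{"type":"array"}}},"required":["series"]}

```bash
mkdir -p pics; ls; cat > h.py <<'E'
import numpy as np, cv2
from bench import telemetry, camera, ctrl, spotter
from scipy.spatial.transform import Rotation as R
def save(cam,fn,crop=None,scale=1):
    c=camera(cam); im=c["pixels"][:,:,::-1]
    if crop: im=im[crop[1]:crop[3],crop[0]:crop[2]]
    if scale!=1: im=cv2.resize(im,None,fx=scale,fy=scale,interpolation=cv2.INTER_CUBIC)
    cv2.imwrite(fn,im); return c
E
python3 - <<'E'
from h import *
ims=[save(n,f'pics/a_{n}.png') for n in ("scene","side")]
for n,c in zip(("scene","side"),ims): print(n,np.round(c['xyz'],3),np.round(c['orientation'],3),c['camera_matrix'])
for t in ["wash_rack","seat_center","holddown_grip","holddown_hinge","bottom_basket","deep_basket","shallow_basket","screw_tray","long_nose","flux_tin","tweezers"]:
    for n in ("scene","side"):
        print(t,n,[(np.round(d['xyz'],3).tolist(),round(d['conf'],2)) for d in spotter.landmark_of(t,n)[:2]])
o=telemetry.get_obs();print(o)
E
```

```text
pics
scene [0.176 0.622 0.617] [-0.243 -0.13   0.445  0.852] [[426.78425171   0.         320.6915352 ]
 [  0.         426.78425171 203.10037911]
 [  0.           0.           1.        ]]
side [0.453 0.657 0.643] [-0.066 -0.042  0.438  0.896] [[382.07080913   0.         325.37142596]
 [  0.         382.07080913 197.66338539]
 [  0.           0.           1.        ]]
wash_rack scene [([0.485, -0.026, -0.001], 0.84)]
wash_rack side [([0.483, -0.026, -0.001], 0.96)]
seat_center scene [([0.488, -0.025, 0.018], 0.6), ([0.46, 0.202, 0.001], 0.29)]
seat_center side [([0.486, -0.029, -0.001], 0.74), ([0.485, -0.024, 0.016], 0.7)]
holddown_grip scene [([0.648, -0.08, 0.262], 0.97)]
holddown_grip side [([0.649, -0.081, 0.261], 0.72), ([0.382, 0.108, -0.001], 0.47)]
holddown_hinge scene [([0.565, -0.051, 0.152], 0.74)]
holddown_hinge side [([0.73, 0.081, -0.001], 0.73), ([0.56, -0.048, 0.148], 0.57)]
bottom_basket scene [([0.488, -0.026, 0.017], 0.62)]
bottom_basket side [([0.481, -0.028, 0.014], 0.86), ([0.648, -0.079, 0.262], 0.72)]
deep_basket scene [([0.48, -0.165, -0.001], 0.75), ([0.485,
[... 610 characters left out ...]
'q': array([-1.49331298e+00,  1.80803760e-01,  1.60701036e+00, -5.17107808e-06,
        1.35381725e+00, -2.06297940e-01]), 'dq': array([-1.54926914e-03,  2.90536527e-04, -2.05672401e-04, -3.33162618e-06,
        4.86589552e-04, -1.24259122e-03]), 'joint_efforts': array([ 2.47889056e-04, -4.44847798e+01, -3.51680374e+01, -4.12207701e-04,
        6.72988517e-04,  5.36274001e-06]), 'eef_pos': array([ 0.1610095 , -0.55200014,  0.23128133]), 'eef_rot': array([-1.94792100e-05,  9.89950322e-01,  1.41415558e-01, -1.27380827e-06]), 'wrist_force': array([-0.09057088, -0.01091449,  0.37980819]), 'torque': array([-0.01862248, -0.02844477,  0.00085227]), 'grasp_force': 0.0, 'opening': 1.0027514567846432}
```

View pics/a_scene.png

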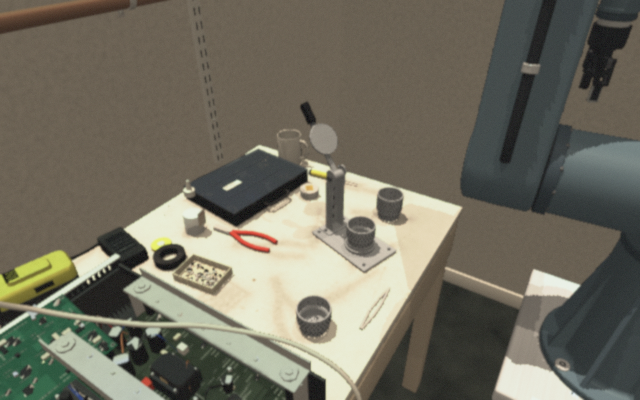

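View pics/a_side.png

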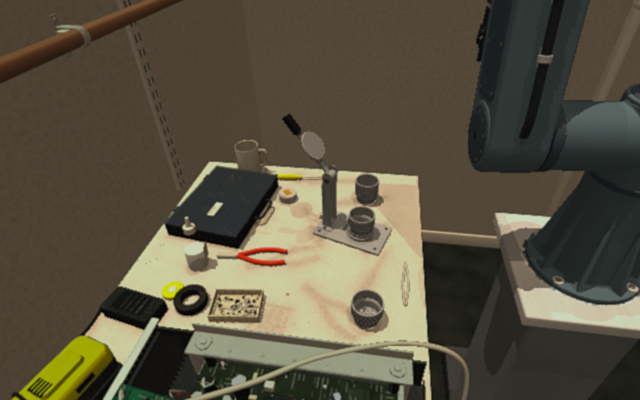

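The scene picture shows the deep basket at (390,203), the bottom basket in the rack at (361,232), the shallow one at (313,315), and the handle up at (308,113). The side picture agrees, and so do the network estimates. The rack is turned about -17°. I'll move above the deep basket and look from there.

Call:
send_rows --series '[[[0, 0, -8], [40, 48, 0], -1], [[0, 0, -16], [80, 96, 0], -1], [[0, 0, -24], [120, 144, 0], -1], [[0, 0, -33], [160, 192, 0], -1], [[0, 0, -33], [200, 240, 0], -1], [[0, 0, -33], [240, 288, 0], -1], [[0, 0, -33], [280, 336, 0], -1], [[0, 0, -33], [319, 385, 0], -1], [[0, 0, -33], [319, 385, 0], -1], [[0, 0, -33], [319, 385, 0], -1]]'

```text
time_s: 2.45
eef_pos: [0.4799, -0.1669, 0.2312]
eef_rot: [0.0, 0.989, -0.145, -0.0]
wrist_force: [-0.1, -0.3, 0.1]
opening: 0.995
grasp_force: 0.0
```

```bash
cat >> h.py <<'E'
def look(things,cams,f=None):
    for n in cams:
        for t in things:
            c=camera(n)
            print(t,n,[(np.round(1e3*np.array(d['xyz']),1).tolist(),round(d['conf'],2)) for d in spotter.landmark_of(t,n)[:2]])
def state():
    o=telemetry.get_obs(); r=R.from_quat(np.roll(o['eef_rot'],-1)).as_matrix()
    print('t',round(o['time_s'],2),'tcp',np.round(1e3*o['eef_pos'],1),'z',np.round(r[:,2],3),'y',np.round(r[:,1],3),'F',np.round(o['wrist_force'],1),'T',np.round(o['torque'],2),'open',round(o['opening'],3),'g',round(o['grasp_force'],1))
E
python3 - <<'E'
from h import *
state()
c=save('wrist','pics/w1.png'); print(c['xyz'],c['orientation'],c['camera_matrix'].tolist())
look(["deep_basket","bottom_basket","seat_center","holddown_hinge"],["wrist"])
look(["deep_basket","bottom_basket","shallow_basket"],["scene","side"])
E
```

```text
t 2.45 tcp [ 479.9 -166.9  231.2] z [-0. -0. -1.] y [-0.287 -0.958  0.   ] F [-0.1 -0.3  0.1] T [ 0.01 -0.05 -0.02] open 0.995 g 0.0
[ 0.55806821 -0.19012063  0.37382763] [-0.58954681  0.09580268 -0.1286012   0.79165532] [[282.069201687913, 0.0, 316.4565844639842], [0.0, 282.069201687913, 201.23908621500408], [0.0, 0.0, 1.0]]
deep_basket wrist [([483.4, -171.1, -0.3], 0.57)]
bottom_basket wrist [([483.2, -23.4, 21.2], 0.76)]
seat_center wrist []
holddown_hinge wrist [([562.7, -54.3, 154.0], 0.82), ([725.1, 82.4, 2.7], 0.2)]
deep_basket scene [([477.7, -167.1, -5.7], 0.82), ([730.1, 84.8, -1.9], 0.26)]
bottom_basket scene [([483.3, -25.7, 16.8], 0.66)]
shallow_basket scene [([457.9, 205.0, -1.5], 0.68)]
deep_basket side [([480.0, -170.1, -6.2], 0.56)]
bottom_basket side [([483.0, -27.1, 14.2], 0.91), ([715.6, 220.4, 2.3], 0.41)]
shallow_basket side [([455.2, 201.3, -1.3], 0.94)]
```

View pics/w1.png

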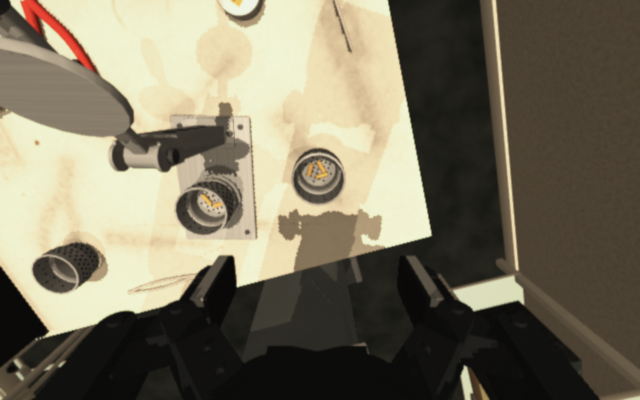

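The wrist picture shows the deep basket's rim at about (319,175), the bottom basket at about (206,205) and the shallow one at (62,268). I'll overlay the projected rims to refine this.

```bash
cat >> h.py <<'E'
def proj(c,P):
    r=R.from_quat(np.roll(c['orientation'],-1)).as_matrix()
    p=(np.atleast_2d(P)-c['xyz'])@r; p=p*[1,-1,-1]; u=p@np.array(c['camera_matrix']).T
    return u[:,:2]/u[:,2:]
def circ(x,y,z,rad):
    a=np.linspace(0,2*np.pi,60); return np.c_[x+rad*np.cos(a),y+rad*np.sin(a),0*a+z]
def overlay(c,circles,fn,crop,scale=4):
    x0,y0,x1,y1=crop
    im=cv2.resize(np.ascontiguousarray(c['pixels'][y0:y1,x0:x1,::-1]),None,fx=scale,fy=scale,interpolation=cv2.INTER_CUBIC)
    for k in circles:
        q=(proj(c,circ(*k))-[x0,y0]+.5)*scale-.5
        cv2.polylines(im,[np.round(q).astype(int)],True,(0,0,255),1)
    cv2.imwrite(fn,im)
E
python3 - <<'E'
from h import *
c=camera('wrist')
overlay(c,[(.4805,-.169,.064,.031),(.484,-.026,.066,.031)],'pics/w2.png',(165,130,360,250),4)
E
```

```text
(no output)
```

View pics/w2.png

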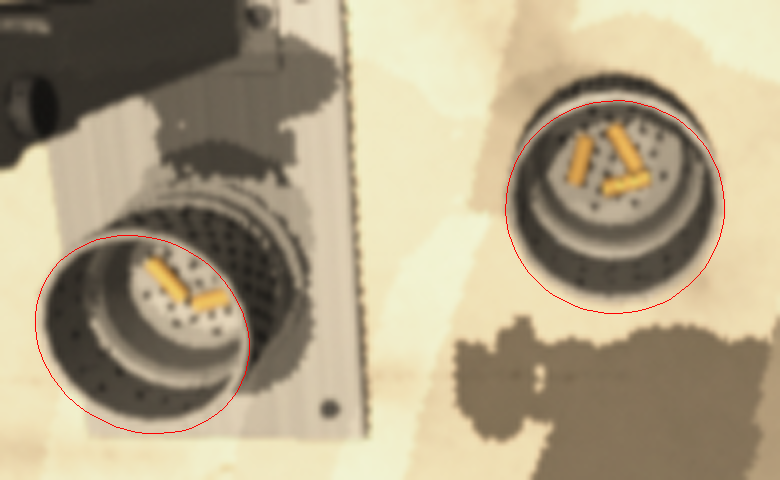

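Call:
send_rows --series '[[[0, 0, 0], [2.5, -3, -50], -1], [[0, 0, 0], [2.5, -3, -100], -1], [[0, 0, 0], [2.5, -3, -150], -1], [[0, 0, 0], [2.5, -3, -185], -1], [[0, 0, 0], [2.5, -3, -209], -1], [[0, 0, 0], [2.5, -3, -209], -1]]'

```text
time_s: 4.3
eef_pos: [0.4809, -0.169, 0.0205]
eef_rot: [-0.001, 0.989, -0.146, -0.002]
wrist_force: [0.1, 0.0, 0.2]
opening: 1.001
grasp_force: 0.0
```

```bash
python3 - <<'E'
from h import *
state()
c=save('wrist','pics/w3.png'); print(c['xyz'])
overlay(c,[(.4825,-.170,.064,.031),(.485,-.027,.066,.031)],'pics/w3.png',(90,60,500,360),1.9)
look(["deep_basket","bottom_basket"],["wrist"])
E
```

```text
t 4.3 tcp [ 480.9 -169.    20.5] z [-0.004  0.002 -1.   ] y [-0.288 -0.958 -0.001] F [0.1 0.  0.2] T [ 0.    0.02 -0.03] open 1.001 g 0.0
[ 0.559587   -0.19269809  0.16278647]
deep_basket wrist [([481.8, -172.0, -1.3], 0.57)]
bottom_basket wrist [([482.9, -24.0, 19.0], 0.93), ([483.9, -168.2, -2.1], 0.75)]
```

View pics/w3.png

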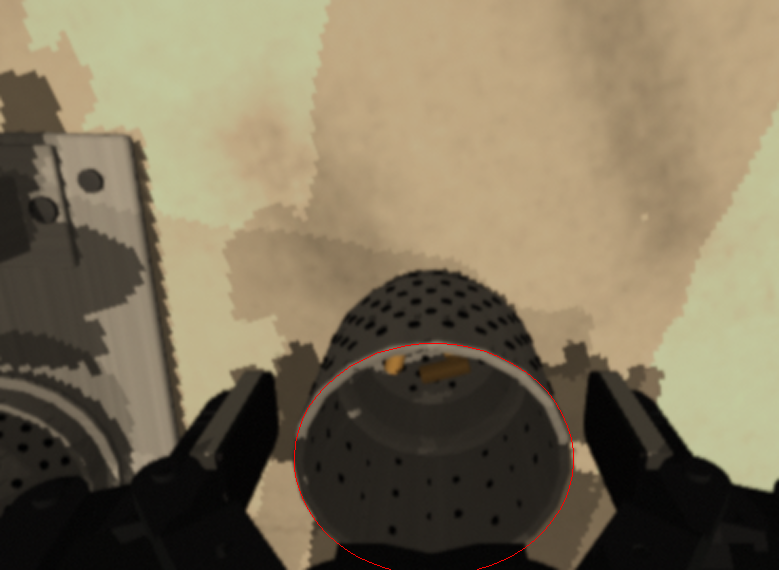

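The projected rim sits on the deep basket's actual rim, with its top edge at (433,343) and the fingers clear on both sides. So the basket is at (482.5, -170), and I'll close on it and lift.

Call:
send_rows --series '[[[0, 0, 0], [0, 0, 0], 1], [[0, 0, 0], [0, 0, 0], 1], [[0, 0, 0], [0, 0, 0], 1], [[0, 0, 0], [0, 0, 0], 1], [[0, 0, 0], [0, 0, 0], 1]]'

```text
time_s: 5.18
eef_pos: [0.4834, -0.1706, 0.0235]
eef_rot: [0.0, 0.989, -0.146, 0.001]
wrist_force: [-1.3, 0.1, 5.5]
opening: 0.717
grasp_force: 65.3
```

Call:
send_rows --series '[[[0, 0, 0], [0, 0, 20], 1], [[0, 0, 0], [0, 0, 50], 1], [[0, 0, 0], [0, 0, 90], 1], [[0, 0, 0], [0, 0, 110], 1], [[0, 0, 0], [0, 0, 110], 1], [[0, 0, 0], [0, 0, 110], 1]]'

```text
time_s: 5.92
eef_pos: [0.4818, -0.1696, 0.1312]
eef_rot: [-0.0, 0.989, -0.146, -0.001]
wrist_force: [-0.1, -0.3, -0.5]
opening: 0.714
grasp_force: 65.1
```

```bash
python3 - <<'E'
from h import *
state()
c=camera('wrist')
overlay(c,[(.4825,-.170,.174,.031),(.485,-.027,.066,.031)],'pics/w4.png',(90,60,500,360),1.9)
look(["deep_basket"],["wrist","scene","side"])
look(["bottom_basket"],["wrist"])
E
```

```text
t 5.92 tcp [ 481.8 -169.6  131.2] z [-0.001  0.001 -1.   ] y [-0.288 -0.958 -0.   ] F [-0.1 -0.3 -0.5] T [ 0.03  0.02 -0.01] open 0.714 g 65.1
deep_basket wrist [([480.7, -167.0, 105.1], 0.6), ([379.0, 108.7, -0.6], 0.19)]
deep_basket scene [([481.2, -167.9, 103.8], 0.98)]
deep_basket side [([481.7, -166.7, 101.2], 0.88), ([695.6, -146.5, 2.0], 0.59)]
bottom_basket wrist [([485.9, -25.9, 21.1], 0.66)]
```

View pics/w4.png

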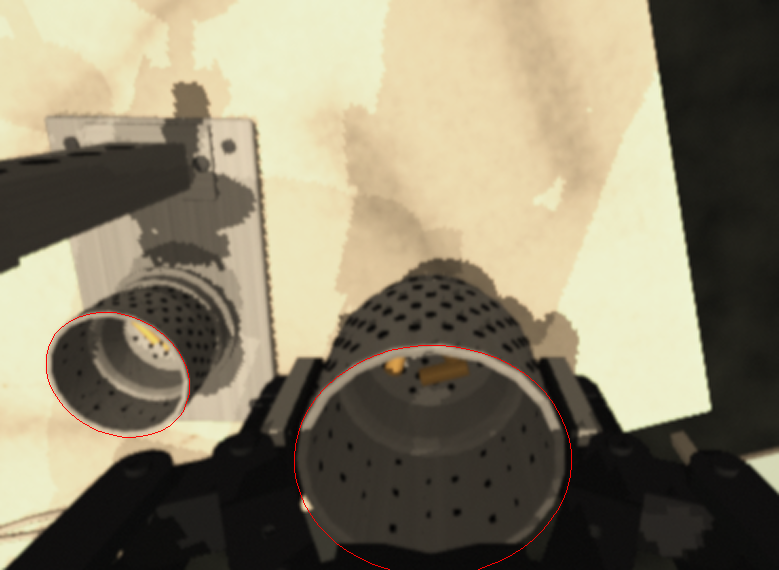

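Both rim overlays match the image, the bottom one at (118,375) and the held one at (433,455). The shift is therefore (2.5, 143). I'll move over the seat and lower in stages.

Call:
send_rows --series '[[[0, 0, 0], [0.5, 35, 0], 1], [[0, 0, 0], [1, 80, 0], 1], [[0, 0, 0], [2, 125, 0], 1], [[0, 0, 0], [2.5, 143, 0], 1], [[0, 0, 0], [2.5, 143, -15], 1], [[0, 0, 0], [2.5, 143, -30], 1], [[0, 0, 0], [2.5, 143, -38], 1], [[0, 0, 0], [2.5, 143, -38], 1], [[0, 0, 0], [2.5, 143, -38], 1]]'

```text
time_s: 7.5
eef_pos: [0.4852, -0.0275, 0.0944]
eef_rot: [0.0, 0.989, -0.146, 0.0]
wrist_force: [-0.2, 0.4, -0.9]
opening: 0.716
grasp_force: 65.3
```

```bash
python3 - <<'E'
from h import *
state()
a=camera('side');b=camera('scene')
overlay(a,[(.485,-.027,.066,.031),(.485,-.027,.136,.031),(.485,-.027,.072,.0245)],'pics/s1.png',(320,150,410,255),5)
overlay(b,[(.485,-.027,.066,.031),(.485,-.027,.136,.031),(.485,-.027,.072,.0245)],'pics/s2.png',(320,160,410,265),5)
x=cv2.hconcat([cv2.imread('pics/s1.png')[:,:390],cv2.imread('pics/s2.png')[:,:390]]); cv2.imwrite('pics/s3.png',x)
E
```

```text
t 7.5 tcp [485.2 -27.5  94.4] z [ 0. -0. -1.] y [-0.289 -0.957  0.   ] F [-0.2  0.4 -0.9] T [ 0.02 -0.03 -0.01] open 0.716 g 65.3
```

View pics/s3.png

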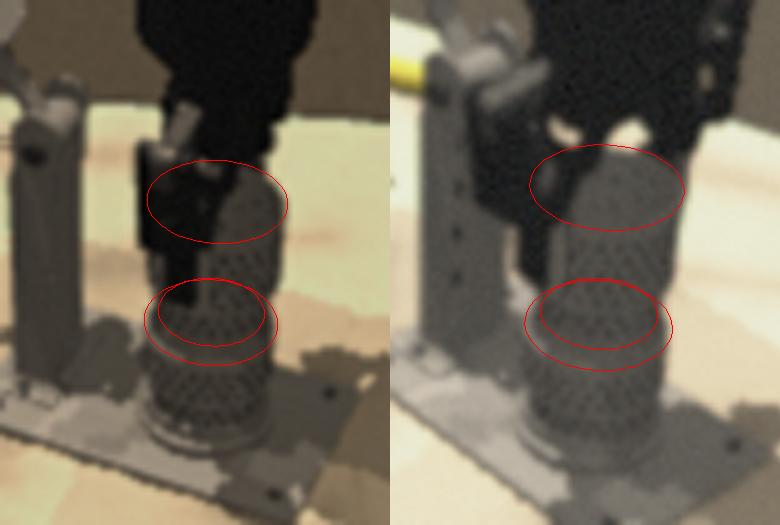

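The foot hovers concentrically over the bottom basket's mouth in both views, at about (212,322) and (598,322). Lowering now.

Call:
send_rows --series '[[[0, 0, 0], [0, 0, -6], 1], [[0, 0, 0], [0, 0, -11], 1], [[0, 0, 0], [0, 0, -15], 1], [[0, 0, 0], [0, 0, -18], 1], [[0, 0, 0], [0, 0, -20], 1], [[0, 0, 0], [0, 0, -22], 1], [[0, 0, 0], [0, 0, -22], 1]]'

```text
time_s: 8.48
eef_pos: [0.485, -0.027, 0.0722]
eef_rot: [-0.0, 0.989, -0.146, -0.0]
wrist_force: [-0.0, -0.3, -0.8]
opening: 0.718
grasp_force: 65.3
```

```bash
python3 - <<'E'
from h import *
state()
E
```

```text
t 8.47 tcp [485.  -27.   72.2] z [-0.  0. -1.] y [-0.288 -0.958  0.   ] F [-0.  -0.3 -0.8] T [ 0.02 -0.02  0.01] open 0.718 g 65.3
```

Call:
send_rows --series '[[[0, 0, 0], [0, 0, -1], 1], [[0, 0, 0], [0, 0, -2], 1], [[0, 0, 0], [0, 0, -3], 1], [[0, 0, 0], [0, 0, -3], 1]]'

```text
time_s: 8.98
eef_pos: [0.4851, -0.0271, 0.0695]
eef_rot: [0.0, 0.989, -0.146, 0.0]
wrist_force: [-0.2, -0.0, 0.8]
opening: 0.716
grasp_force: 65.4
```

Call:
send_rows --series '[[[0, 0, 0], [0, 0, -0.7], 1], [[0, 0, 0], [0, 0, -1.4], 1], [[0, 0, 0], [0, 0, -1.4], 1]]'

```text
time_s: 9.35
eef_pos: [0.4851, -0.0271, 0.068]
eef_rot: [0.0, 0.989, -0.146, 0.0]
wrist_force: [-0.5, 0.2, 2.2]
opening: 0.715
grasp_force: 65.4
```

Contact is gentle, so I'll release and go up.

Call:
send_rows --series '[[[0, 0, 0], [0, 0, 0], 0.2], [[0, 0, 0], [0, 0, 0], -1], [[0, 0, 0], [0, 0, 0], -1], [[0, 0, 0], [0, 0, 0], -1], [[0, 0, 0], [0, 0, 0], -1], [[0, 0, 0], [0, 0, 0], -1], [[0, 0, 0], [0, 0, 20], -1], [[0, 0, 0], [0, 0, 60], -1], [[0, 0, 0], [0, 0, 110], -1]]'

```text
time_s: 10.48
eef_pos: [0.4841, -0.0268, 0.1781]
eef_rot: [-0.0, 0.989, -0.146, -0.001]
wrist_force: [0.8, 0.0, 0.8]
opening: 1.001
grasp_force: 0.0
```

Call:
send_rows --series '[[[0, 0, 0], [-6, 50, 20], -1], [[0, 0, 0], [-12, 100, 20], -1], [[0, 0, 0], [-18, 150, 20], -1], [[0, 0, 0], [-24, 200, 10], -1], [[0, 0, 0], [-28, 230, 0], -1], [[0, 0, 0], [-28, 230, -20], -1], [[0, 0, 0], [-28, 230, -20], -1]]'

```text
time_s: 11.35
eef_pos: [0.4555, 0.2031, 0.1564]
eef_rot: [0.001, 0.989, -0.145, -0.002]
wrist_force: [0.2, -0.2, 0.0]
opening: 1.006
grasp_force: 0.0
```

```bash
python3 - <<'E'
from h import *
state()
c=camera('wrist')
overlay(c,[(.457,.203,.048,.031),(.485,-.027,.11,.031)],'pics/w5.png',(90,60,640,360),1.45)
look(["shallow_basket","deep_basket"],["wrist","scene","side"])
look(["bottom_basket"],["scene","side"])
E
```

```text
t 11.35 tcp [455.5 203.1 156.4] z [-0.003 -0.001 -1.   ] y [-0.287 -0.958  0.002] F [ 0.2 -0.2  0. ] T [ 0.02  0.02 -0.04] open 1.006 g 0.0
shallow_basket wrist [([452.8, 204.4, -1.6], 0.56)]
deep_basket wrist [([484.3, -26.2, 45.4], 0.82)]
shallow_basket scene [([458.6, 206.3, 1.5], 0.85)]
deep_basket scene [([485.3, -27.2, 44.2], 0.62)]
shallow_basket side [([454.6, 203.1, -1.0], 0.74)]
deep_basket side [([481.9, -25.6, 38.0], 0.52)]
bottom_basket scene [([483.0, -25.3, 14.0], 0.75)]
bottom_basket side []
```

View pics/w5.png

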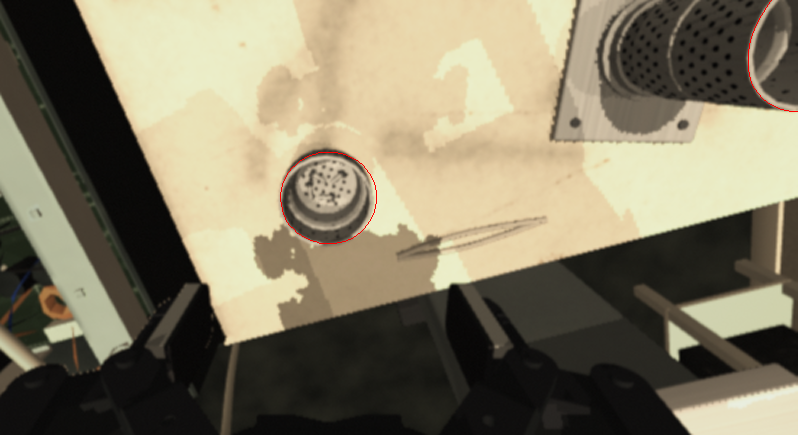

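The shallow basket's rim at (329,198) matches (457, 203). The deep basket's rim at upper right matches the nested position at z 0.11. Before going down I'll check how far the finger clears the heat-sink rail on the left.

```bash
python3 - <<'E'
from h import *
def ray(c,u,v):
    k=np.array(c['camera_matrix']); d=np.array([(u-k[0,2])/k[0,0],-(v-k[1,2])/k[1,1],-1]); return np.array(c['xyz']),R.from_quat(np.roll(c['orientation'],-1)).as_matrix()@d
a=ray(camera('scene'),308,368); b=ray(camera('side'),413,360)
A=np.c_[a[1],-b[1]]; s=np.linalg.lstsq(A,b[0]-a[0],rcond=None)[0]
print(a[0]+s[0]*a[1], b[0]+s[1]*b[1])
for z in (0,.05,.1):
    print(z,[np.round(o+(z-o[2])/d[2]*d,3) for o,d in (a,b)])
print(proj(camera('wrist'),[[.457+.29*.06,.203+.957*.06,.1]]))
E
```

```text
[0.3799192  0.33452    0.09750204] [0.37973454 0.33763426 0.09570856]
0 [array([0.418, 0.281, 0.   ]), array([0.367, 0.282, 0.   ])]
0.05 [array([0.399, 0.308, 0.05 ]), array([0.374, 0.311, 0.05 ])]
0.1 [array([0.379, 0.336, 0.1  ]), array([0.38, 0.34, 0.1 ])]
[[238.38269859 219.16452331]]
```

The rail is about 75 mm clear of the fingers. Going down.

Call:
send_rows --series '[[[0, 0, 0], [0.5, 0, -50], -1], [[0, 0, 0], [0.5, 0, -95], -1], [[0, 0, 0], [0.5, 0, -125], -1], [[0, 0, 0], [0.5, 0, -143], -1], [[0, 0, 0], [0.5, 0, -143], -1], [[0, 0, 0], [0.5, 0, -143], -1], [[0, 0, 0], [0.5, 0, -143], 1], [[0, 0, 0], [0.5, 0, -143], 1], [[0, 0, 0], [0.5, 0, -143], 1], [[0, 0, 0], [0.5, 0, -143], 1]]'

```text
time_s: 13.6
eef_pos: [0.4587, 0.2033, 0.0165]
eef_rot: [-0.0, 0.989, -0.146, 0.001]
wrist_force: [-2.2, -0.6, 6.0]
opening: 0.714
grasp_force: 65.4
```

Call:
send_rows --series '[[[0, 0, 0], [0, 0, 0], 1], [[0, 0, 0], [0, 0, 20], 1], [[0, 0, 0], [0, 0, 60], 1], [[0, 0, 0], [0, 0, 110], 1], [[0, 0, 0], [0, 0, 140], 1], [[0, 0, 0], [0, 0, 140], 1], [[0, 0, 0], [0, 0, 140], 1]]'

```text
time_s: 14.48
eef_pos: [0.4568, 0.2029, 0.1542]
eef_rot: [0.0, 0.989, -0.146, -0.0]
wrist_force: [-0.5, 0.1, -2.3]
opening: 0.715
grasp_force: 65.3
```

```bash
python3 - <<'E'
from h import *
state()
c=camera('wrist')
overlay(c,[(.4575,.203,.188,.031),(.4575,.203,.16,.031),(.485,-.027,.11,.031)],'pics/w6.png',(90,60,640,360),1.45)
look(["shallow_basket"],["wrist","scene","side"])
E
```

```text
t 14.47 tcp [456.8 202.9 154.2] z [-0.001 -0.    -1.   ] y [-0.288 -0.958  0.   ] F [-0.5  0.1 -2.3] T [-0.02  0.02  0.03] open 0.715 g 65.3
shallow_basket wrist []
shallow_basket scene [([456.2, 200.8, 137.8], 0.77)]
shallow_basket side [([451.9, 201.0, 136.5], 0.83)]
```

View pics/w6.png

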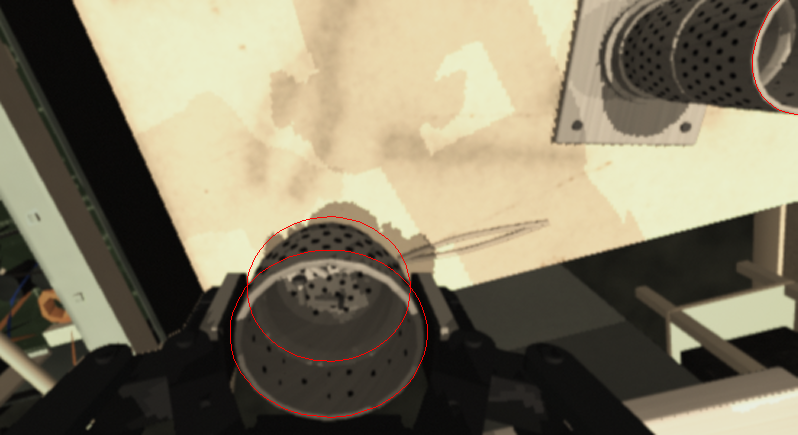

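The shallow basket is held level. The top of its rim is at row 258 against 250 predicted, so it sits about 1.5 mm nearer the robot than expected, and I'll correct for that. Moving over the stack.

Call:
send_rows --series '[[[0, 0, 0], [5, -40, 5], 1], [[0, 0, 0], [11, -90, 5], 1], [[0, 0, 0], [18, -140, 5], 1], [[0, 0, 0], [24, -190, 5], 1], [[0, 0, 0], [29, -220, 5], 1], [[0, 0, 0], [29, -230, 0], 1], [[0, 0, 0], [29, -230, -12], 1], [[0, 0, 0], [29, -230, -22], 1], [[0, 0, 0], [29, -230, -22], 1], [[0, 0, 0], [29, -230, -22], 1]]'

```text
time_s: 16.08
eef_pos: [0.4865, -0.0263, 0.1328]
eef_rot: [-0.0, 0.989, -0.145, -0.0]
wrist_force: [0.2, -0.2, -0.9]
opening: 0.715
grasp_force: 65.5
```

```bash
python3 - <<'E'
from h import *
state()
k=[(.485,-.027,.110,.031),(.485,-.027,.164,.031),(.485,-.027,.116,.0245)]
a=camera('side');b=camera('scene')
overlay(a,k,'pics/s1.png',(325,130,405,235),5)
overlay(b,k,'pics/s2.png',(325,130,405,235),5)
cv2.imwrite('pics/s4.png',cv2.hconcat([cv2.imread('pics/s1.png')[:,:390],cv2.imread('pics/s2.png')[:,:390]]))
E
```

```text
t 16.07 tcp [486.5 -26.3 132.8] z [-0.  0. -1.] y [-0.287 -0.958 -0.   ] F [ 0.2 -0.2 -0.9] T [ 0.04 -0.02 -0.05] open 0.715 g 65.5
```

View pics/s4.png

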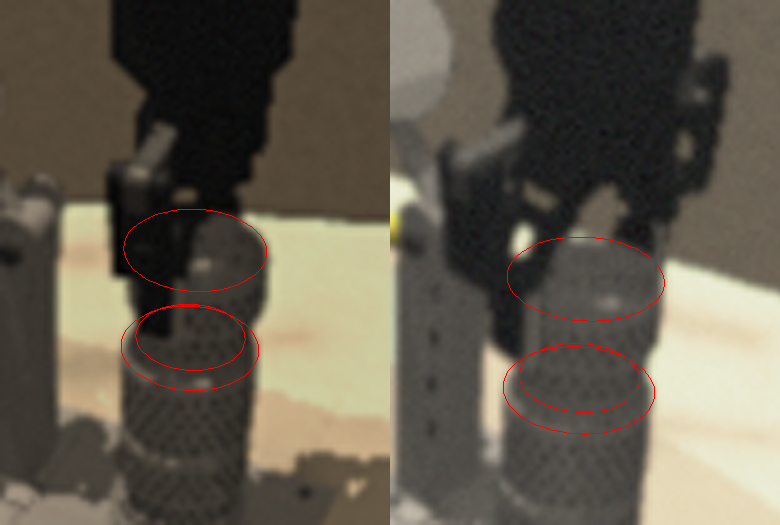

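The shallow basket's foot is over the deep basket's mouth in both views, at (190,340) and (580,380), within about 1 mm. Lowering gently.

Call:
send_rows --series '[[[0, 0, 0], [0, 0, -6], 1], [[0, 0, 0], [0, 0, -11], 1], [[0, 0, 0], [0, 0, -15], 1], [[0, 0, 0], [0, 0, -18], 1], [[0, 0, 0], [0, 0, -20], 1], [[0, 0, 0], [0, 0, -21], 1], [[0, 0, 0], [0, 0, -21], 1]]'

```text
time_s: 17.05
eef_pos: [0.4866, -0.027, 0.1119]
eef_rot: [0.0, 0.989, -0.146, 0.0]
wrist_force: [0.9, -0.2, -1.6]
opening: 0.714
grasp_force: 65.6
```

Call:
send_rows --series '[[[0, 0, 0], [0, 0, -1], 1], [[0, 0, 0], [0, 0, -2], 1], [[0, 0, 0], [0, 0, -3], 1], [[0, 0, 0], [0, 0, -3], 1]]'

```text
time_s: 17.55
eef_pos: [0.4864, -0.027, 0.1088]
eef_rot: [-0.0, 0.989, -0.146, -0.0]
wrist_force: [-0.0, -0.3, -2.0]
opening: 0.713
grasp_force: 65.6
```

Call:
send_rows --series '[[[0, 0, 0], [0, 0, -0.7], 1], [[0, 0, 0], [0, 0, -1.4], 1], [[0, 0, 0], [0, 0, -2], 1], [[0, 0, 0], [0, 0, -2], 1]]'

```text
time_s: 18.05
eef_pos: [0.4865, -0.027, 0.1068]
eef_rot: [-0.0, 0.989, -0.146, -0.0]
wrist_force: [0.1, 0.0, -0.9]
opening: 0.71
grasp_force: 65.6
```

Call:
send_rows --series '[[[0, 0, 0], [0, 0, -0.7], 1], [[0, 0, 0], [0, 0, -1.4], 1], [[0, 0, 0], [0, 0, -1.4], 1]]'

```text
time_s: 18.42
eef_pos: [0.4867, -0.027, 0.1057]
eef_rot: [0.0, 0.989, -0.146, 0.0]
wrist_force: [-0.7, -0.4, 2.5]
opening: 0.712
grasp_force: 65.8
```

Call:
send_rows --series '[[[0, 0, 0], [0, 0, 0], 0.2], [[0, 0, 0], [0, 0, 0], -1], [[0, 0, 0], [0, 0, 0], -1], [[0, 0, 0], [0, 0, 0], -1], [[0, 0, 0], [0, 0, 0], -1], [[0, 0, 0], [0, 0, 0], -1], [[0, 0, 0], [0, 0, 20], -1], [[0, 0, 0], [0, 0, 70], -1], [[0, 0, 0], [0, 0, 130], -1], [[0, 0, 0], [0, 0, 190], -1]]'

```text
time_s: 19.68
eef_pos: [0.4861, -0.0269, 0.2973]
eef_rot: [-0.0, 0.989, -0.146, -0.0]
wrist_force: [1.4, -0.4, -0.0]
opening: 0.993
grasp_force: 0.0
```

```bash
python3 - <<'E'
from h import *
state()
for i in range(2): look(["bottom_basket","deep_basket","shallow_basket","holddown_grip","holddown_hinge"],["scene","side"])
E
```

```text
t 19.68 tcp [486.1 -26.9 297.3] z [-0.  0. -1.] y [-0.288 -0.958 -0.   ] F [ 1.4 -0.4 -0. ] T [0.02 0.01 0.04] open 0.993 g 0.0
bottom_basket scene [([484.9, -24.5, 15.4], 0.67)]
deep_basket scene [([483.5, -26.0, 41.6], 0.84)]
shallow_basket scene [([483.9, -26.9, 89.3], 0.91)]
holddown_grip scene [([647.2, -79.8, 263.2], 0.86)]
holddown_hinge scene [([568.5, -50.8, 152.4], 0.55)]
bottom_basket side [([482.5, -25.7, 16.2], 0.57)]
deep_basket side [([483.3, -25.0, 39.8], 0.65)]
shallow_basket side [([485.6, -27.7, 89.1], 0.74), ([482.4, -25.5, 40.7], 0.29)]
holddown_grip side [([649.2, -80.4, 261.8], 0.75), ([483.6, -28.2, -2.3], 0.22)]
holddown_hinge side [([561.7, -46.2, 150.9], 0.67)]
bottom_basket scene [([483.0, -24.7, 16.3], 0.94)]
deep_basket scene [([483.0, -24.4, 44.3], 0.84)]
shallow_basket scene [([486.1, -29.5, 92.1], 0.68)]
holddown_grip scene [([647.0, -82.0, 260.6], 0.75)]
holddown_hinge scene [([564.5, -52.6, 152.6], 0.6), ([730.0, 84.0, -0.1], 0.31)]
bottom_basket side [([480.1, -26.9, 12.8], 0.76), ([562.4, -45.3, 149.9], 0.52)]
deep_basket side [([484.1, -26.6, 41.4], 0.82)]
shallow_basket side [([481.7, -28.0, 90.7], 0.63)]
holddown_grip side [([653.0, -79.6, 258.8], 0.81), ([484.5, -28.5, -3.2], 0.53)]
holddown_hinge side [([488.5, -28.2, 19.0], 0.35), ([712.5, 218.3, 1.4], 0.21)]
```

The stack is nested: the shallow origin is at z ≈ 90 mm and concentric. Next I'll close the fingers and go over and behind the raised handle, which is at (649, -80, 261).

Call:
send_rows --series '[[[0, 0, 0], [0, 0, 40], 1], [[0, 0, 0], [20, -6, 50], 1], [[0, 0, 0], [70, -22, 50], 1], [[0, 0, 0], [120, -38, 50], 1], [[0, 0, 0], [170, -54, 50], 1], [[0, 0, 0], [210, -66, 50], 1], [[0, 0, 0], [210, -66, 50], 1], [[0, 0, 0], [210, -66, 0], 1], [[0, 0, 0], [210, -66, -45], 1], [[0, 0, 0], [210, -66, -45], 1]]'

```text
time_s: 22.92
eef_pos: [0.6934, -0.0919, 0.246]
eef_rot: [-0.001, 0.989, -0.145, -0.004]
wrist_force: [-0.3, 0.4, 0.2]
opening: -0.001
grasp_force: 0.0
```

```bash
python3 - <<'E'
from h import *
state()
d=np.array([.954,-.301]);S=np.array([484.5,-26.5]);C=np.array([696.5,-93,250.5])
def row(X,Z): return np.round(np.r_[S+X*d,Z]-C).astype(int).tolist()
print('pre',row(205,252))
for a in [2.1,1.95,1.8,1.65]:
    cx=80-167*np.cos(a)+10*np.sin(a); print(a,row(cx+11,min(285,150+167*np.sin(a)-25)))
for a in [1.57,1.4,1.25,1.1,.95,.8,.65,.5,.4,.3,.2,.1,.05,0]:
    print(a,row(80-150*np.cos(a)+10*np.sin(a)+11,150+150*np.sin(a)+10*np.cos(a)))
look(["holddown_grip"],["scene","side"])
E
```

```text
t 22.93 tcp [693.4 -91.9 246. ] z [-0.009  0.003 -1.   ] y [-0.288 -0.958 -0.   ] F [-0.3  0.4  0.2] T [ 0.04 -0.04 -0.02] open -0.001 g 0.0
pre [-16, 5, 2]
2.1 [-37, 11, 19]
1.95 [-57, 18, 30]
1.8 [-80, 25, 34]
1.65 [-103, 32, 34]
1.57 [-116, 36, 50]
1.4 [-140, 44, 49]
1.25 [-161, 50, 45]
1.1 [-182, 57, 38]
0.95 [-201, 63, 27]
0.8 [-218, 68, 14]
0.65 [-233, 73, -2]
0.5 [-246, 77, -20]
0.4 [-253, 80, -33]
0.3 [-259, 81, -47]
0.2 [-264, 83, -61]
0.1 [-267, 84, -76]
0.05 [-268, 84, -83]
0 [-268, 84, -90]
holddown_grip scene [([648.3, -80.0, 260.9], 0.67)]
holddown_grip side [([649.8, -80.6, 259.6], 0.62)]
```

Call:
send_rows --series '[[[0, 0, 0], [-16, 5, 2], 1], [[0, 0, 0], [-26, 8, 10], 1], [[0, 0, 0], [-37, 11, 19], 1], [[0, 0, 0], [-47, 15, 25], 1], [[0, 0, 0], [-57, 18, 30], 1], [[0, 0, 0], [-68, 21, 32], 1], [[0, 0, 0], [-80, 25, 34], 1], [[0, 0, 0], [-80, 25, 34], 1]]'

```text
time_s: 24.12
eef_pos: [0.6148, -0.0674, 0.2839]
eef_rot: [-0.0, 0.989, -0.145, -0.001]
wrist_force: [-0.4, -0.4, -0.4]
opening: -0.002
grasp_force: 0.0
```

```bash
python3 - <<'E'
from h import *
state()
look(["holddown_grip","shallow_basket"],["scene","side"])
E
```

```text
t 24.12 tcp [614.8 -67.4 283.9] z [-0.003  0.001 -1.   ] y [-0.288 -0.958  0.   ] F [-0.4 -0.4 -0.4] T [-0.03 -0.01 -0.  ] open -0.002 g 0.0
holddown_grip scene [([588.5, -60.4, 294.5], 0.78)]
shallow_basket scene [([485.5, -26.5, 89.0], 0.84)]
holddown_grip side [([588.7, -61.4, 293.2], 0.94)]
shallow_basket side [([483.3, -29.2, 87.6], 0.87)]
```

Call:
send_rows --series '[[[0, 0, 0], [-12, 4, 0], 1], [[0, 0, 0], [-23, 7, 0], 1], [[0, 0, 0], [-36, 11, 8], 1], [[0, 0, 0], [-48, 15, 12], 1], [[0, 0, 0], [-60, 19, 14], 1], [[0, 0, 0], [-81, 25, 11], 1], [[0, 0, 0], [-102, 32, 4], 1], [[0, 0, 0], [-121, 38, -7], 1], [[0, 0, 0], [-138, 43, -20], 1], [[0, 0, 0], [-138, 43, -20], 1]]'

```text
time_s: 25.78
eef_pos: [0.4767, -0.0242, 0.2639]
eef_rot: [-0.0, 0.989, -0.145, -0.001]
wrist_force: [0.6, 0.2, -1.1]
opening: 0.002
grasp_force: 0.0
```

```bash
python3 - <<'E'
from h import *
state()
look(["holddown_grip","shallow_basket"],["scene","side"])
E
```

```text
t 25.77 tcp [476.7 -24.2 263.9] z [-0.002  0.001 -1.   ] y [-0.288 -0.958 -0.   ] F [ 0.6  0.2 -1.1] T [0.07 0.02 0.06] open 0.002 g 0.0
holddown_grip scene [([461.6, -21.7, 252.8], 0.8)]
shallow_basket scene [([485.5, -27.7, 0.8], 0.6), ([485.3, -28.3, 92.1], 0.58)]
holddown_grip side [([464.1, -20.4, 253.2], 0.89)]
shallow_basket side [([483.3, -26.5, 87.2], 0.88)]
```

Call:
send_rows --series '[[[0, 0, 0], [-8, 2, -8], 1], [[0, 0, 0], [-15, 5, -16], 1], [[0, 0, 0], [-28, 9, -34], 1], [[0, 0, 0], [-35, 12, -47], 1], [[0, 0, 0], [-41, 13, -61], 1], [[0, 0, 0], [-46, 15, -75], 1], [[0, 0, 0], [-48, 15, -83], 1], [[0, 0, 0], [-49, 16, -90], 1], [[0, 0, 0], [-49, 16, -90], 1]]'

```text
time_s: 27.3
eef_pos: [0.4292, -0.009, 0.1739]
eef_rot: [-0.0, 0.989, -0.146, -0.001]
wrist_force: [-0.5, 0.5, -1.1]
opening: 0.003
grasp_force: 0.0
```

```bash
python3 - <<'E'
from h import *
state()
look(["holddown_grip","shallow_basket"],["scene","side"])
E
```

```text
t 27.3 tcp [429.2  -9.  173.9] z [-0.001  0.    -1.   ] y [-0.288 -0.958  0.   ] F [-0.5  0.5 -1.1] T [-0.01 -0.01  0.01] open 0.003 g 0.0
holddown_grip scene [([420.8, -8.0, 162.7], 0.73)]
shallow_basket scene [([485.1, -26.9, 90.9], 0.62), ([697.8, -147.8, 0.1], 0.52)]
holddown_grip side [([426.6, -6.5, 164.1], 0.7)]
shallow_basket side [([479.6, -24.5, 91.7], 0.59)]
```

Call:
send_rows --series '[[[0, 0, 0], [0, 0, -3], 1], [[0, 0, 0], [0, 0, -6], 1], [[0, 0, 0], [0, 0, -9], 1], [[0, 0, 0], [0, 0, -11], 1], [[0, 0, 0], [0, 0, -11], 1]]'

```text
time_s: 28.32
eef_pos: [0.4295, -0.009, 0.1633]
eef_rot: [-0.0, 0.989, -0.146, 0.0]
wrist_force: [-0.0, 0.1, 0.3]
opening: -0.001
grasp_force: 0.0
```

Call:
send_rows --series '[[[0, 0, 0], [0, 0, -1], 1], [[0, 0, 0], [0, 0, -2], 1], [[0, 0, 0], [0, 0, -2], 1]]'

```text
time_s: 28.7
eef_pos: [0.4296, -0.009, 0.1615]
eef_rot: [0.0, 0.989, -0.146, 0.0]
wrist_force: [-1.5, 0.6, 2.3]
opening: -0.001
grasp_force: 1.0
```

Call:
send_rows --series '[[[0, 0, 0], [0, 0, -1], 1], [[0, 0, 0], [0, 0, -1], 1]]'

```text
time_s: 28.95
eef_pos: [0.4295, -0.009, 0.1604]
eef_rot: [-0.0, 0.989, -0.146, -0.0]
wrist_force: [-2.2, 0.8, 2.3]
opening: -0.002
grasp_force: 1.2
```

Call:
send_rows --series '[[[0, 0, 0], [0, 0, -1], 1], [[0, 0, 0], [0, 0, -1], 1]]'

```text
time_s: 29.2
eef_pos: [0.4295, -0.009, 0.1599]
eef_rot: [0.0, 0.989, -0.146, -0.0]
wrist_force: [-3.1, 2.1, 7.2]
opening: -0.001
grasp_force: 3.8
```

Call:
send_rows --series '[[[0, 0, 0], [0, 0, -1], 1], [[0, 0, 0], [0, 0, -1], 1]]'

```text
time_s: 29.45
eef_pos: [0.4296, -0.009, 0.1598]
eef_rot: [0.0, 0.989, -0.145, -0.0]
wrist_force: [-6.8, 1.5, 16.2]
opening: -0.002
grasp_force: 7.9
```

```bash
python3 - <<'E'
from h import *
state()
look(["holddown_grip","shallow_basket","bottom_basket"],["scene","side"])
E
```

```text
t 29.45 tcp [429.6  -9.  159.8] z [-0. -0. -1.] y [-0.288 -0.958  0.   ] F [-6.8  1.5 16.2] T [ 0.25  1.29 -0.02] open -0.002 g 7.9
holddown_grip scene [([421.1, -5.7, 153.4], 0.88)]
shallow_basket scene [([487.6, -26.4, 87.6], 0.57)]
bottom_basket scene []
holddown_grip side [([426.0, -9.1, 152.7], 0.98)]
shallow_basket side [([484.5, -28.4, 84.3], 0.69)]
bottom_basket side [([483.4, -25.0, 11.4], 0.78)]
```

The force rose from 7 to 16 N with no travel at z 159.8, where the stop is expected at 160. The hold-down arm is at its stop, so I'll retract.

Call:
send_rows --series '[[[0, 0, 0], [0, 0, 1], 1], [[0, 0, 0], [0, 0, 5], 1], [[0, 0, 0], [0, 0, 30], 1], [[0, 0, 0], [0, 0, 80], 1], [[0, 0, 0], [0, 0, 110], 1], [[0, 0, 0], [0, 0, 110], 1], [[0, 0, 0], [0, 0, 110], 1]]'

```text
time_s: 30.92
eef_pos: [0.4291, -0.0089, 0.2675]
eef_rot: [-0.0, 0.989, -0.146, -0.001]
wrist_force: [-0.9, 0.7, 0.2]
opening: -0.001
grasp_force: 0.0
```

```bash
python3 - <<'E'
from h import *
state()
for i in range(2): look(["holddown_grip","shallow_basket","deep_basket","bottom_basket"],["scene","side"])
E
```

```text
t 30.93 tcp [429.1  -8.9 267.5] z [-0.001  0.    -1.   ] y [-0.288 -0.958 -0.   ] F [-0.9  0.7  0.2] T [-0.03 -0.02 -0.05] open -0.001 g 0.0
holddown_grip scene [([422.8, -8.4, 151.3], 0.64)]
shallow_basket scene [([487.5, -27.3, 86.8], 0.85)]
deep_basket scene [([481.6, -22.2, 38.4], 0.74)]
bottom_basket scene [([484.1, -24.8, 14.5], 0.84)]
holddown_grip side [([422.0, -9.0, 152.1], 0.73), ([728.0, 80.8, -1.8], 0.63)]
shallow_basket side [([481.9, -24.7, 84.8], 0.77)]
deep_basket side [([480.0, -24.4, 35.1], 0.69), ([489.4, -28.9, 12.5], 0.68)]
bottom_basket side [([480.9, -26.9, 6.3], 0.55), ([482.4, -25.3, 37.4], 0.51)]
holddown_grip scene [([423.6, -6.9, 152.8], 0.76)]
shallow_basket scene [([488.8, -23.7, 85.9], 0.7)]
deep_basket scene [([481.6, -23.0, 39.4], 0.75)]
bottom_basket scene [([483.4, -25.7, 15.2], 0.96)]
holddown_grip side [([425.0, -7.8, 152.3], 0.89)]
shallow_basket side [([481.7, -26.9, 84.4], 0.56)]
deep_basket side [([480.3, -24.9, 33.5], 0.74)]
bottom_basket side [([482.8, -26.5, 11.3], 0.65)]
```

The handle stayed at about 151 mm and the stack is pressed down about 4 mm. Handing in.

```bash
python3 -c "
from h import *
print(ctrl.hand_in())"
```

```text
the job is handed in; nothing more can be done
None
```

The rack is loaded and handed in at about 31 s. Both baskets are nested, the hold-down arm is at its stop with the stack pressed down about 4 mm, and the robot is clear. The hand-in gave no verdict, and I did not re-check the bystanders afterwards.

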